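# Clamp an exhaust tube in a hinged saddle with its swing bolt

### The job

The exhaust tube already lies in the groove of the hinged tube clamp. Swing the clamp's hinged cap over and down onto the tube, then swing the bolt upright into the open slot at the cap's free end, and then press the push nut straight down along the bolt with about 18 N, so that it holds the cap tight on the tube, and let go. The tube is thin-walled, so never push on the cap or nut harder than 22 N; leave the tube in its groove and the things around the clamp where they are.

Things in the scene. Friction and masses are not known exactly. Their poses are not given: they have to be found in the camera images.
- clamp: The fixed tube clamp of dark cast iron on a steel foot plate 100 x 135 x 10 mm. Origin: centre of the plate's underside, on the table. x: along the tube; +y: the side with the cap's hinge; -y: the side with the swing bolt; z up. The cast body above the plate is 30 mm wide (along x); its walls end 52 mm above the table (hinge cheeks at +y: 72 mm high, 39 mm over both).
- cap_hinge (a point): Point on the axis of the cap's hinge, at clamp (0, 45, 62) mm; axes as the clamp's. The hinge axis runs along the clamp's x.
- bolt_pivot (a point): Point on the pivot axis of the swing bolt, at clamp (0, -47, 20) mm; axes as the clamp's. The axis runs along the clamp's x.
- cap (a joint): Angle of the cap, rad: 0 = level, grows as it opens up and over towards +y (pi/2: standing straight up; starts at 1.5 to 1.95). It lands on the tube somewhere between -0.09 and 0.11, by how far a hard-rubber-faced pad has been screwed down out of its crown (by 8 mm more or less, not measured). Its hinge is stiff (0.17 N m), so that the 0.25 kg cap stays where it is left.
- cap_ear (a point): Middle of the forked free end of the cap, 95 mm from the hinge axis (at cap angle 0 at clamp (0, -50, 64) mm), half-way up the 12 mm thick fork. The fork is 40 mm wide along the clamp's x, with plain parallel sides to pinch across that width. At cap angle 0 the crown over the tube, 36 mm wide, reaches up to clamp z = 86 mm, the pad's screw on it to 104 mm.
- bolt (a joint): Angle of the swing bolt, rad: 0 = upright, its end stop, standing in the slot when the cap is on the tube; grows as it leans outwards to the clamp's -y (starts at 0.9 to 1.3). Friction at the pivot (0.22 N m) keeps it where it is left.
- nut (a joint): How far the nut has been pushed down the shank, m (0 = top, 0.031 = lowest; starts at 0 to 0.002). It drags with 9 N of friction both ways and stays where it is left. It meets the prongs somewhere between 0.010 and 0.030, by how high the cap lies; any push beyond 9 N then goes into the cap, doubled at the tube by leverage. Let go, its friction keeps up to 9 N of clamping at the nut.
- nut_center (a point): Centre of the push nut: a plain dark steel cylinder 28 mm across and 36 mm long with a closed flat top, on the bolt's 10 mm shank; with the nut at the top of its travel the centre is 90 mm from the bolt pivot axis. z along the shank, away from the pivot. The nut must be in the upper 3 mm of its travel to be sure to swing in above the cap's lips.
- nut_top (a point): Middle of the nut's flat top, 18 mm from its centre along the shank (108 mm from the pivot axis at the top of its travel).
- tube: The loose straight exhaust tube, plain metal, 34 mm across, 200 mm long, 0.2 to 0.4 kg, lying in the clamp's V groove. Origin: its centre; x along it. Its centre lies 55 mm above the clamp's origin.
- groove (a point): The point of the clamp where the tube's axis lies when it is seated, at clamp (0, 0, 55) mm; axes as the clamp's.
- slot (a point): Where the bolt belongs: middle of the slot in the cap's fork, level with the prongs' top face (at cap angle 0 at clamp (0, -47, 70) mm). The slot is 14 mm wide and open at the free end, between two prongs that run from 25 mm inward of this point to 19 mm outward, then end in lips 4 mm thick that stand 3 mm above their top face.
- socket: Bystander, to be left alone: loose upright steel socket, 28 mm across, 32 mm high, beside the clamp. Origin: its underside's middle.
- plug: Bystander, to be left alone: loose upright white spark plug, 25 mm across, 60 mm high, beside the clamp. Origin: its underside's middle.
- spanner: Bystander, to be left alone: loose flat steel spanner, 190 mm long. Origin: its underside's middle.
There are look-alikes about, which are no part of the job. Of the things that look like the tube, the larger one is meant.

How it is judged:
By the outcome, as a careful person would: the job done as asked, in the order asked, and still so for the second after the job is handed in, with the robot touching nothing.
It also fails if it takes over 70 s, if anything falls off the work surface, if the arm or the gripper's body presses on something with over 40 N, if the wrist force passes 120 N, or if a joint passes its speed limit or range.

### The arm

A 6-joint arm with a two-finger parallel gripper is mounted at the origin on the work surface. World frame = base frame: x ahead of the robot, y to its left, z up, the work surface at z = 0. Lengths are in mm, angles in rad, forces in N, time in s.
With the tool pointing down it reaches from about 250 to 775 mm from the base axis. Payload 4 kg.
Tool frame: the origin (TCP) lies at the very end of the fingers, on their centre line; the grasp point (between the pads) lies 19 mm behind it; z points along the fingers, y is the direction in which the jaws open and shut (so a half turn about z gives the same grasp; the last joint's range is limited). The gripper opens to 94 mm and grips with 3 to 60 N. Pads are 16 mm wide; open, the fingers measure 119 mm over their backs; the gripper's body (75 mm by 177 mm) begins 78 mm behind the grasp point.
Start: joints at [-1.404, 0.087, 1.371, -0, 1.684, -0.103], TCP at [146.593, -530.123, 205.506] pointing down, gripper open.
Joint ranges: [-3.1, 3.1], [-0.76, 2.03], [0.27, 2.55], [-1.08, 4.22], [0.17, 2.65], [-2.57, 2.57]. Speed limits (rad/s): [2.79, 2.79, 3.14, 3.14, 3.14, 3.14].

### API

Orientations are given as a unit quaternion [x, y, z, w].
In Python, from plant import r gives the robot as it stands. The module is installed in compiled form; this text tells all that it offers.
- The arm moves only by the tool step_arm, never from a script. Its argument "rows" is a list of rows, each a list of 7 numbers: the shift along the world's x, y, z in mm, then the turn, a rotation vector about the world's x, y, z in degrees, then the opening, from 0 (shut) to 1 (fully open). In form: [[dx, dy, dz, wx, wy, wz, fingers], ...]. A call has 1 to 12 rows; each row shifts and turns the commanded pose from where the row before left it; what a row does not reach is not made up. A row lasts 1/12 s, in which the tool goes at most 41.7 mm and 7.16 degrees, less where a joint would pass 70% of its speed; a pose out of reach is approached as far as the arm can. A call is refused whole if a number of a shift passes 41.7 or a number of a turn 7.16, either way. A call with a gripper value outside its range is refused whole. The fingers move at their own pace and stop on an object; "newtons" is the grip in N (left out, the last holds). Time passes only in rows, so rows that do not move let the fingers close. It gives the time, the measured TCP pose, the force and the opening at its end, in the units of the state.
- r.read_state(): the state, without advancing time (a new reading comes with each control period).
- r.capture(name): name is "scene" or "top" or "wrist"; returns a dict with "color" (480x640x3 uint8, red, green, blue), "z_map" (480x640 float32, mm along the optical axis (not along the pixel's ray), 0 where there is no reading), "fx", "fy", "cx", "cy" (pixels), "eye" and "attitude" of the camera in the world. Camera axes: x right, y down, z forward; pixel columns grow to the right and rows downward; lengths in mm; the calibration is good to about 2 mm. The wrist camera is an equidistant fisheye: a pixel r from the principal point sees the ray r / f radians off the axis. A picture is of the moment at which its call begins.
- r.close_job(): hands the job in, once; it reports no verdict.
Trained networks look in the newest picture that a camera, given by its name, has taken for a name from the list of things; names that differ only in an ending like _2 or _b are one class to them, and where a whole thing is asked for, a point or a joint stands for the part that bears it (a point fixed in the world has none). Each returns a list of dicts, best first, with "confidence" (0 to 1); they miss things now and then, are a little off and sometimes report something else, mostly with a low value. They report only what shows in the picture. A call takes as long as a camera call. They do not tell look-alikes from the thing itself.
- r.trace(camera, target): "mask" (480x640 bool, what is visible of it) and "bbox" ([left, top, right, bottom] in pixels, round what is visible of it).
The state is a dict: "clock": time; "joint_pos": joint angles; "qd": joint speeds; "joint_efforts": joint torques, N m; "position": TCP position; "tool_rot": TCP orientation; "force": force on the tool from outside, world axes, zero at the start; "ft_torque": the same for the moment, N m; "finger_gap": opening from 0.0 (shut) to 1.0 (fully open).
Only numpy, scipy, OpenCV 4.12 (cv2) and the standard library are available. Lean on these libraries where they do the work, as an engineer would, in place of code of your own. Each camera call takes 0.05 s, during which the arm holds its last target. There are 200 camera calls.

## Working session

There is one attempt and no reset: what is moved stays moved. The work goes in short steps, Python scripts to look and compute and a tool call to move; the robot and the scene stay as the last step left them, time stands still between calls to the robot, and variables do not carry over. Pictures are saved under pics/ and viewed, about 8 in all and at most 12, crops included, and the job is handed in when it is done.

Besides the shell and the picture viewer there is one more tool, called after ">>>" by a JSON object that holds its "api" and its "payload", one argument or row to a line. step_arm: Moves the arm, as the interface text tells. Its arguments: {"type":"object","properties":{"rows":{"type":"array"},"newtons":{"type":"number"}},"required":["rows"]}

```bash
mkdir -p pics; cat > h.py <<'E'
import numpy as np, cv2
from plant import r
from scipy.spatial.transform import Rotation as R
def att(c):
    a=np.array(c["attitude"],float)
    return a if a.shape==(3,3) else R.from_quat(a).as_matrix()
def cloud(c):
    z=c["z_map"]; v,u=np.mgrid[:480,:640]
    p=np.stack([(u-c["cx"])/c["fx"]*z,(v-c["cy"])/c["fy"]*z,z],-1)
    return p@att(c).T+np.array(c["eye"])
def save(c,n): cv2.imwrite(f"pics/{n}.png",c["color"][:,:,::-1])
E
python3 - <<'E'
from h import *
print(r.read_state())
for n in ["scene","top"]:
    c=r.capture(n); save(c,n+"0"); print(n,c["eye"],c["attitude"],c["fx"],c["cx"],c["cy"])
    P=cloud(c)
    for t in ["clamp","cap","bolt","nut","tube","socket","plug","spanner"]:
        for d in r.trace(n,t):
            m=d["mask"]&(c["z_map"]>0)
            print(t,round(d["confidence"],2),np.round(d["bbox"]),np.median(P[m],0).round() if m.any() else None)
E
```

```text
{'clock': 0.0, 'joint_pos': array([-1.40407437e+00,  8.79376300e-02,  1.37222579e+00, -2.36892086e-05,
        1.68357094e+00, -1.03116425e-01]), 'qd': array([ 3.35432601e-05, -7.60951928e-04,  1.18522325e-04,  1.62981330e-03,
        5.90036964e-04, -1.07141314e-03]), 'joint_efforts': array([-1.64170946e-03, -3.40181530e+01, -3.02430618e+01,  7.17263762e-02,
        3.28572455e-02, -1.57359864e-04]), 'position': array([ 146.5064896 , -529.57482946,  204.32809502]), 'tool_rot': array([ 9.90911813e-01,  1.34508853e-01, -4.58151985e-05, -1.06993778e-03]), 'force': array([0.34626037, 0.65624126, 0.36103161]), 'ft_torque': array([ 0.02093226, -0.00646616, -0.05791316]), 'finger_gap': 1.0017635246789673}
scene [1191.99489698  259.67398734  528.59313914] [ 0.43459765  0.74577569 -0.43487444 -0.25656915] 441.5363979635339 321.4332770920466 241.0316008936606
clamp 0.76 [328. 236. 458. 346.] [569. 107.  36.]
cap 0.89 [424. 235. 454. 299.] [564. 130. 123.]
bolt 0.62 [332. 264. 372. 298.] [571. -41.  66.]
bolt 0.21 [331. 238. 456. 343.] [569. 108.  35.]
nut 0.62 [329. 262. 352. 288.] [577. -48.
[... 315 characters left out ...]
 [ 429.03095406  -97.64240804 1075.23951158] [ 0.70534162 -0.70499557  0.04675894 -0.05734157] 506.01915575985043 316.33203731304064 238.09362727422803
clamp 0.79 [195. 228. 309. 282.] [556.  56.  28.]
cap 0.6 [194. 236. 224. 262.] [552. 122. 131.]
bolt 0.73 [259. 236. 312. 255.] [564. -42.  68.]
nut 0.73 [293. 237. 315. 251.] [567. -52.  76.]
tube 0.88 [319. 262. 390. 304.] [ 493. -164.   23.]
tube 0.6 [229. 200. 253. 294.] [562.  69.  69.]
socket 0.69 [201. 190. 216. 204.] [681. 154.  28.]
plug 0.58 [282. 289. 291. 303.] [461. -22.  32.]
plug 0.5 [194. 233. 226. 262.] [551. 122. 130.]
spanner 0.92 [415. 256. 505. 303.] [ 501. -382.    6.]
spanner 0.72 [200. 190. 215. 203.] [682. 154.  28.]
```

```bash
python3 - <<'E'
import cv2,numpy as np
a=cv2.imread("pics/scene0.png")[190:390,200:480];b=cv2.imread("pics/top0.png")[170:320,170:410]
a=cv2.resize(a,(784,560)); cv2.imwrite("pics/a.png",a)
cv2.imwrite("pics/b.png",cv2.resize(b,(800,500)))
from h import *
# refine geometry
c=r.capture("top");P=cloud(c)
m=(P[...,2]>6)&(P[...,2]<14)&(c["z_map"]>0)&(abs(P[...,0]-562)<110)&(abs(P[...,1]-65)<110)
n,l,s,ce=cv2.connectedComponentsWithStats(m.astype(np.uint8)); 
print([(s[i],ce[i].round()) for i in range(1,n) if s[i][4]>50])
def axis(m):
    Q=P[m];k=Q.mean(0);w=np.linalg.svd(Q-k,full_matrices=False)[2][0];return k.round(1),w.round(3)
plate=P[m][:,:2].astype(np.float32); print("plate",cv2.minAreaRect(plate))
t=[d for d in r.trace("top","tube") if abs(np.median(P[d["mask"]],0)[0]-562)<25 and abs(np.median(P[d["mask"]],0)[1]-69)<20]
for d in t: 
    mm=d["mask"]&(P[...,2]>55)&(P[...,2]<80); print("tube",axis(mm),P[mm][:,:2].min(0),P[mm][:,:2].max(0),np.percentile(P[mm][:,2],95), cv2.minAreaRect(P[mm][:,:2].astype(np.float32)))
E
```

```text
[(array([249, 227,  27,  20, 321], dtype=int32), array([262., 235.])), (array([211, 231,  22,  14, 187], dtype=int32), array([222., 237.])), (array([251, 251,  27,  25, 394], dtype=int32), array([264., 265.])), (array([213, 261,  23,  19, 306], dtype=int32), array([224., 270.]))]
plate ((563.6878662109375, 64.0931396484375), (210.18844604492188, 214.03070068359375), 89.6892318725586)
tube (array([562.2,  69.1,  67.7]), array([-0.995, -0.099,  0.002])) [464.3912892   46.10072026] [662.46776012  95.49975217] 72.8798909154512 ((563.5565185546875, 70.84523010253906), (199.54962158203125, 34.097965240478516), 5.633369445800781)
```

View pics/a.png

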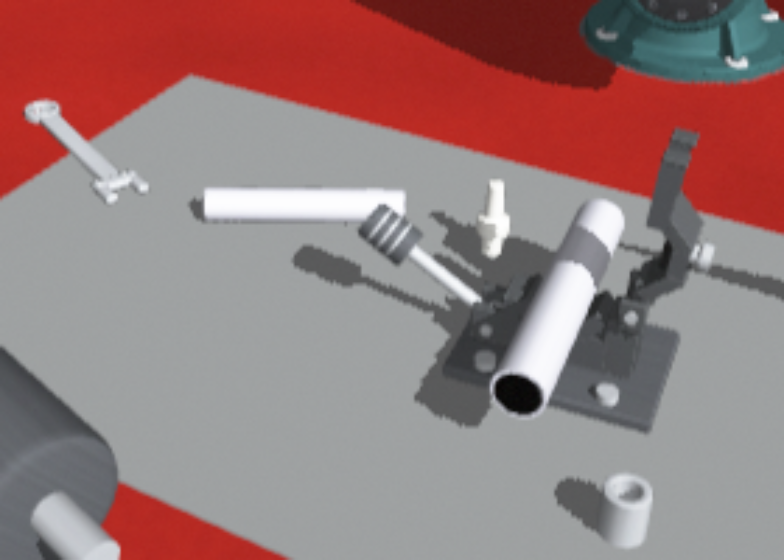

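View pics/b.png

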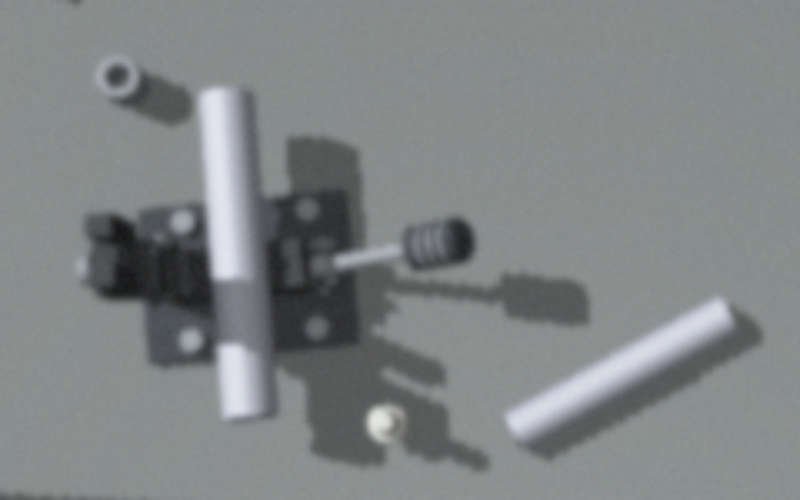

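The scene view shows the cap standing at the right (crop 680,140), the tube with its grey band in the V groove, the bolt and ribbed nut leaning out to the left (390,235), and the loose smaller tube as the decoy. In the top view the hinge is at the left (110,260) and the nut at (440,240). Next I'll fit the clamp frame and both joint angles.

```bash
cat >> h.py <<'E'
YAW=np.arctan2(.099,.995)
def toclamp(P,o,yaw=YAW):
    c,s=np.cos(yaw),np.sin(yaw); d=P-np.array([o[0],o[1],0.]); return np.stack([c*d[...,0]+s*d[...,1],-s*d[...,0]+c*d[...,1],d[...,2]],-1)
def toworld(q,o,yaw=YAW):
    c,s=np.cos(yaw),np.sin(yaw); q=np.asarray(q,float); return np.stack([o[0]+c*q[...,0]-s*q[...,1],o[1]+s*q[...,0]+c*q[...,1],q[...,2]],-1)
E
python3 - <<'E'
from h import *
for n in ["top","scene"]:
    c=r.capture(n);P=cloud(c)
    L=toclamp(P,(562,69)); ok=c["z_map"]>0
    m=ok&(L[...,2]>6)&(L[...,2]<13)&(abs(L[...,0])<60)&(abs(L[...,1])<80)
    if n=="top":
        m=cv2.morphologyEx(m.astype(np.uint8),cv2.MORPH_OPEN,np.ones((5,5)))>0
        print("plate rect in clamp guess (100x135)",cv2.minAreaRect(L[m][:,:2].astype(np.float32)))
    for t in ["cap","nut","bolt"]:
        d=r.trace(n,t)
        if not d: continue
        m=d[0]["mask"]&ok&(abs(L[...,0])<40)
        Q=L[m]; print(n,t,"x",np.percentile(Q[:,0],[3,50,97]).round(1),"y",np.percentile(Q[:,1],[3,50,97]).round(1),"z",np.percentile(Q[:,2],[3,50,97]).round(1))
        if t=="cap":
            for lo in range(60,180,10):
                s=Q[(Q[:,2]>lo)&(Q[:,2]<=lo+10)]
                if len(s)>4: print(lo,len(s),np.percentile(s[:,1],[5,50,95]).round(1),np.percentile(s[:,0],[5,95]).round(1))
        if t=="nut":
            for lo in range(-150,-70,8):
                s=Q[(Q[:,1]>lo)&(Q[:,1]<=lo+8)]
                if len(s)>4: print(lo,len(s),np.percentile(s[:,2],[5,50,95]).round(1),np.percentile(s[:,0],[5,95]).round(1))
E
```

```text
plate rect in clamp guess (100x135) ((-8.595245361328125, 0.9070205688476562), (124.11939239501953, 97.30127716064453), 87.3752212524414)
top cap x [-25.5  -4.2  14.1] y [41.4 53.7 85.9] z [ 61.2 130.7 177.2]
60 41 [39.1 41.4 44.5] [-17.4   5.3]
70 26 [43.2 45.1 52. ] [-22.6   5.4]
80 122 [45.4 51.7 58.1] [-23.2   9.7]
90 18 [55.1 58.3 70.7] [-23.6   7.4]
100 14 [61.6 82.1 86.2] [-23.5   2. ]
110 32 [71.1 81.2 86.3] [-23.5   6.3]
120 25 [65.1 69.2 73.6] [-23.5   6.4]
130 74 [47.7 53.6 64.1] [-25.6   8.3]
140 29 [47.6 49.  56.8] [-25.3  13.1]
150 34 [48.8 49.8 59.7] [-25.8  10.3]
160 35 [49.4 50.5 58.9] [-25.6  12.8]
170 131 [50.7 57.8 64.7] [-25.  13.]
top nut x [-19.   -7.4   6.3] y [-140.8 -121.6 -101.5] z [63.7 75.6 85. ]
-150 5 [64.7 67.  68.2] [-11.  -4.]
-142 47 [68.1 75.  80.2] [-16.3   4.6]
-134 54 [74.1 81.5 85.8] [-18.4   6.1]
-126 55 [68.6 80.5 85. ] [-19.    5.7]
-118 54 [67.2 75.2 79.7] [-18.6   4.9]
-110 54 [62.8 69.4 75. ] [-17.9   6.2]
-102 10 [63.7 68.7 70.6] [-14.5   2. ]
top bolt x [-18.8  -6.8   4.7] y [-139.4 -110.2  -43. ] z [24.6 70.5 84.8]
scene cap x [-19.7  
[... 278 characters left out ...]
[60.5 69.7 74.8] [-18.5  13. ]
130 101 [51.4 61.4 66.2] [-19.8  14.5]
140 49 [49.4 55.3 61. ] [-15.2  15. ]
150 47 [50.5 56.8 61.6] [-7.9 15. ]
160 48 [51.  57.2 62.1] [-14.9  15. ]
170 127 [51.9 57.8 64.9] [-21.1  14.7]
scene nut x [-21.8   8.1  36.8] y [-122.1   38.1   74.3] z [  9.1  45.7 173.6]
-142 8 [68.  73.1 78.4] [1.6 7.6]
-134 53 [65.  76.8 86. ] [-5.2  8.4]
-126 74 [60.8 78.2 84.6] [-9.4  7.6]
-118 74 [56.5 72.9 80. ] [-9.2  8.2]
-110 66 [56.7 68.3 75. ] [-9.4  8. ]
-102 40 [50.9 57.6 70.5] [-8.9  1.7]
-94 25 [44.1 51.3 54. ] [-6.8 -0.5]
-86 26 [40.4 46.1 50. ] [-7.1 -0.4]
-78 26 [36.8 41.  44.7] [-8.4 -1.3]
scene bolt x [-9.6 -0.1  8.3] y [-133.  -111.1  -63.2] z [34.8 68.6 84.6]
```

>>> {"api": "step_arm", "payload": {
  "rows": [
    [20,32,3,0,0,6.7,1],
    [20,33,3,0,0,6.7,1],
    [20,33,3,0,0,6.7,1],
    [20,33,3,0,0,6.7,1],
    [20,33,3,0,0,6.7,1],
    [20,33,3,0,0,6.7,1],
    [20,33,3,0,0,6.7,1],
    [20,33,3,0,0,6.7,1],
    [20,33,3,0,0,6.7,1],
    [20,33,3,0,0,6.7,1],
    [20,33,3,0,0,6.6,1],
    [20,33,3,0,0,6.6,1]
  ]
}}

```text
clock: 2.4
position: [387.2, -133.3, 242.1]
tool_rot: [0.669, 0.743, 0.0, 0.001]
force: [1.0, -0.1, 0.9]
finger_gap: 1.0
```

>>> {"api": "step_arm", "payload": {
  "rows": [
    [20,32,0,0,0,0,1],
    [20,32,0,0,0,0,1],
    [20,32,0,0,0,0,1],
    [20,32,0,0,0,0,1],
    [20,32,0,0,0,0,1],
    [20,32,0,0,0,0,1],
    [20,32,0,0,0,0,1],
    [25,35,0,0,0,0,1],
    [0,0,0,0,0,0,1],
    [0,0,0,0,0,0,1]
  ]
}}

```text
clock: 3.23
position: [551.0, 124.2, 239.9]
tool_rot: [0.67, 0.742, -0.001, -0.001]
force: [0.0, -0.1, 0.0]
finger_gap: 1.003
```

```bash
cat >> h.py <<'E'
def wcloud(c):
    z=c["z_map"]; v,u=np.mgrid[:480,:640]; x=(u-c["cx"])/c["fx"]; y=(v-c["cy"])/c["fy"]; th=np.hypot(x,y)
    k=np.tan(np.minimum(th,1.5))/np.maximum(th,1e-9)
    p=np.stack([x*k*z,y*k*z,z],-1); p[th>1.4]=np.nan
    return p@att(c).T+np.array(c["eye"])
E
python3 - <<'E'
from h import *
c=r.capture("wrist");save(c,"w1");P=wcloud(c);print(c["eye"],c["fx"])
L=toclamp(P,(556.4,69.5))
d=r.trace("wrist","cap");print([ (x["confidence"],x["bbox"]) for x in d])
Q=L[d[0]["mask"]&(c["z_map"]>0)]
for lo in range(50,190,10):
    s=Q[(Q[:,2]>lo)&(Q[:,2]<=lo+10)]
    if len(s)>4: print(lo,len(s),np.percentile(s[:,1],[5,50,95]).round(1),np.percentile(s[:,0],[3,97]).round(1))
E
```

```text
[543.62604834 197.37389672 418.69580049] 371.64829954431775
[(0.75, [297.0, 194.6, 351.2, 260.5])]
50 5 [22.4 25.3 29.1] [-10.3  -7.4]
90 63 [74.  74.2 75. ] [-17.8  15.7]
100 88 [75.9 79.5 86.2] [-9.4  7.5]
110 286 [74.7 77.2 86.6] [-16.4  15.5]
120 580 [66.4 70.5 74.6] [-17.7  16. ]
130 618 [53.7 61.9 65.9] [-17.7  15.8]
140 72 [60.3 60.8 61.2] [-19.9  18. ]
150 44 [61.3 61.5 61.9] [-19.7  18.1]
160 36 [51.4 59.5 62.5] [-7.9  6.3]
170 821 [52.2 59.  65.8] [-19.7  17.8]
```

View pics/w1.png

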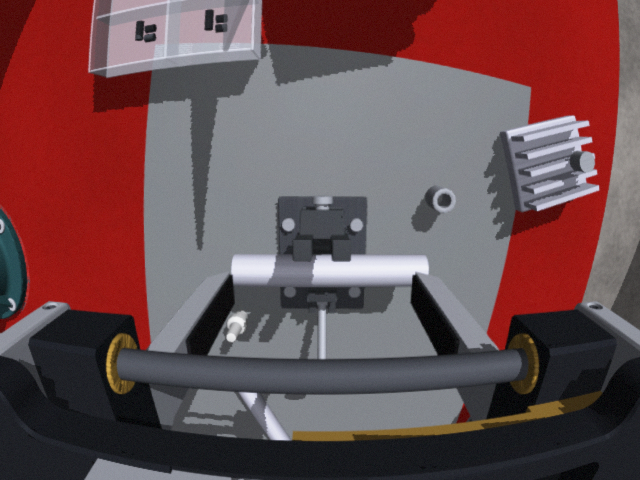

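>>> {"api": "step_arm", "payload": {
  "rows": [
    [-1,0,-34,0,0,0,1],
    [0,1,-34,0,0,0,1],
    [0,0,-34,0,0,0,1],
    [0,0,0,0,0,0,0.7],
    [0,0,0,0,0,0,0.5],
    [0,0,0,0,0,0,0.3],
    [0,0,0,0,0,0,0.3],
    [0,0,0,0,0,0,0.3],
    [0,0,0,0,0,0,0.3]
  ],
  "newtons": 8
}}

```text
clock: 4.08
position: [551.1, 123.8, 142.0]
tool_rot: [0.671, 0.741, 0.002, 0.001]
force: [-0.2, -0.9, 0.1]
finger_gap: 0.611
```

>>> {"api": "step_arm", "payload": {
  "rows": [
    [0,0,0,0,0,0,0.3],
    [0,0,0,0,0,0,0.3],
    [0,0,0,0,0,0,0.3],
    [0,0,0,0,0,0,0.3]
  ]
}}

```text
clock: 4.42
position: [550.3, 123.9, 140.0]
tool_rot: [0.671, 0.741, 0.001, 0.0]
force: [1.8, -0.2, 2.3]
finger_gap: 0.423
```

>>> {"api": "step_arm", "payload": {
  "rows": [
    [1.1,-11.5,0.4,0,0,0,0.3],
    [1.1,-11.6,-1,0,0,0,0.3],
    [1.1,-11.4,-2.3,0,0,0,0.3],
    [1.1,-11,-3.7,0,0,0,0.3],
    [1,-10.5,-5,0,0,0,0.3],
    [1,-9.9,-6.2,0,0,0,0.3],
    [0,0,0,0,0,0,0.3]
  ]
}}

```text
clock: 5.0
position: [557.2, 53.7, 121.0]
tool_rot: [0.673, 0.74, -0.001, 0.002]
force: [3.4, -3.1, 1.8]
finger_gap: 0.426
```

>>> {"api": "step_arm", "payload": {
  "rows": [
    [0,0,0,0,0,0,0.3],
    [0,0,0,0,0,0,0.3]
  ]
}}

```text
clock: 5.17
position: [557.2, 54.3, 121.3]
tool_rot: [0.672, 0.74, -0.001, 0.002]
force: [4.9, -4.5, 1.5]
finger_gap: 0.424
```

>>> {"api": "step_arm", "payload": {
  "rows": [
    [1.6,-10.9,-4.5,0,0,0,0.3],
    [1.3,-8.2,-8.5,0,0,0,0.3],
    [0.7,-7.1,-9.4,0,0,0,0.3],
    [0.6,-6,-10.2,0,0,0,0.3],
    [0.5,-4.7,-10.8,0,0,0,0.3],
    [0.3,-2.9,-9.4,0,0,0,0.3],
    [0,0,0,0,0,0,0.3],
    [0,0,0,0,0,0,0.3]
  ]
}}

```text
clock: 5.83
position: [561.1, 14.8, 66.6]
tool_rot: [0.672, 0.741, -0.002, 0.001]
force: [3.3, -7.0, -0.2]
finger_gap: 0.424
```

>>> {"api": "step_arm", "payload": {
  "rows": [
    [0.3,-3,-3,0,0,0,0.3],
    [0,-1,-3,0,0,0,0.3],
    [0,0,-2,0,0,0,0.3],
    [0,0,0,0,0,0,0.3],
    [0,0,0,0,0,0,0.3]
  ]
}}

```text
clock: 6.25
position: [561.3, 12.7, 59.8]
tool_rot: [0.671, 0.741, -0.001, 0.001]
force: [2.5, -5.0, -0.9]
finger_gap: 0.426
```

>>> {"api": "step_arm", "payload": {
  "rows": [
    [0,0,-2,0,0,0,0.3],
    [0,0,0,0,0,0,0.3],
    [0,0,0,0,0,0,0.3]
  ]
}}

```text
clock: 6.5
position: [561.4, 12.4, 58.2]
tool_rot: [0.671, 0.741, -0.001, 0.001]
force: [2.1, -4.8, 0.8]
finger_gap: 0.423
```

>>> {"api": "step_arm", "payload": {
  "rows": [
    [0,0,-1.5,0,0,0,0.3],
    [0,0,0,0,0,0,0.3],
    [0,0,0,0,0,0,0.3]
  ]
}}

```text
clock: 6.75
position: [561.4, 12.2, 57.0]
tool_rot: [0.671, 0.741, -0.001, 0.001]
force: [2.2, -6.6, 2.4]
finger_gap: 0.422
```

>>> {"api": "step_arm", "payload": {
  "rows": [
    [0,0,-1.5,0,0,0,0.3],
    [0,0,0,0,0,0,0.3],
    [0,0,0,0,0,0,0.3]
  ]
}}

```text
clock: 7.0
position: [561.4, 12.1, 55.5]
tool_rot: [0.671, 0.741, -0.001, 0.001]
force: [1.8, -7.4, 1.5]
finger_gap: 0.425
```

>>> {"api": "step_arm", "payload": {
  "rows": [
    [0,0,-1.5,0,0,0,0.3],
    [0,0,0,0,0,0,0.3],
    [0,0,0,0,0,0,0.3]
  ]
}}

```text
clock: 7.25
position: [561.4, 11.9, 54.1]
tool_rot: [0.672, 0.741, -0.002, 0.001]
force: [1.2, -7.3, 1.8]
finger_gap: 0.422
```

>>> {"api": "step_arm", "payload": {
  "rows": [
    [0,-2,-1.5,0,0,0,0.3],
    [0,0,0,0,0,0,0.3],
    [0,0,0,0,0,0,0.3]
  ]
}}

```text
clock: 7.5
position: [561.4, 11.6, 52.3]
tool_rot: [0.671, 0.741, -0.0, 0.0]
force: [2.5, -4.9, 0.1]
finger_gap: 0.425
```

>>> {"api": "step_arm", "payload": {
  "rows": [
    [0,0,-1.5,0,0,0,0.3],
    [0,0,0,0,0,0,0.3],
    [0,0,0,0,0,0,0.3]
  ]
}}

```text
clock: 7.75
position: [561.5, 11.4, 51.1]
tool_rot: [0.671, 0.741, -0.001, 0.0]
force: [2.1, -5.1, 0.7]
finger_gap: 0.427
```

>>> {"api": "step_arm", "payload": {
  "rows": [
    [0,0,-1.5,0,0,0,0.3],
    [0,0,0,0,0,0,0.3],
    [0,0,0,0,0,0,0.3]
  ]
}}

```text
clock: 8.0
position: [561.5, 11.3, 49.7]
tool_rot: [0.671, 0.741, -0.001, 0.001]
force: [1.8, -5.4, 1.2]
finger_gap: 0.425
```

>>> {"api": "step_arm", "payload": {
  "rows": [
    [0,-1,-1.5,0,0,0,0.3],
    [0,0,0,0,0,0,0.3],
    [0,0,0,0,0,0,0.3]
  ]
}}

```text
clock: 8.25
position: [561.5, 11.0, 48.1]
tool_rot: [0.671, 0.741, -0.0, 0.0]
force: [2.8, -4.1, 0.4]
finger_gap: 0.425
```

>>> {"api": "step_arm", "payload": {
  "rows": [
    [0,0,-1.5,0,0,0,0.3],
    [0,0,0,0,0,0,0.3],
    [0,0,0,0,0,0,0.3]
  ]
}}

```text
clock: 8.5
position: [561.5, 10.9, 46.7]
tool_rot: [0.671, 0.741, -0.0, 0.0]
force: [2.8, -4.6, 0.2]
finger_gap: 0.424
```

>>> {"api": "step_arm", "payload": {
  "rows": [
    [0,0,-1.5,0,0,0,0.3],
    [0,0,0,0,0,0,0.3],
    [0,0,0,0,0,0,0.3]
  ]
}}

```text
clock: 8.75
position: [561.5, 10.7, 45.2]
tool_rot: [0.671, 0.741, -0.0, 0.0]
force: [1.3, -5.4, 0.1]
finger_gap: 0.426
```

```bash
python3 - <<'E'
from h import *
c=r.capture("scene");P=cloud(c);save(c,"s2")
cv2.imwrite("pics/s2c.png",cv2.resize(c["color"][220:360,300:480,::-1],(720,560),interpolation=cv2.INTER_CUBIC))
E
```

```text
(no output)
```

View pics/s2c.png

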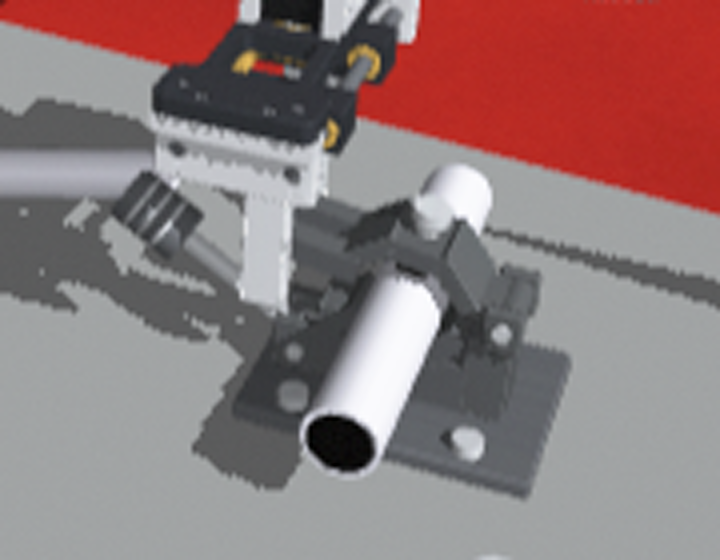

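The crop shows the cap over the tube with its pad close to it (415,265), the finger at the fork (265,240), and the bolt still leaning left. I'll keep lowering until contact.

>>> {"api": "step_arm", "payload": {
  "rows": [
    [0,0,-1.5,0,0,0,0.3],
    [0,0,0,0,0,0,0.3],
    [0,0,0,0,0,0,0.3]
  ]
}}

```text
clock: 9.05
position: [561.5, 10.6, 43.7]
tool_rot: [0.671, 0.741, -0.0, 0.0]
force: [3.6, -5.4, 0.4]
finger_gap: 0.427
```

>>> {"api": "step_arm", "payload": {
  "rows": [
    [0,0,-1.5,0,0,0,0.3],
    [0,0,0,0,0,0,0.3],
    [0,0,0,0,0,0,0.3]
  ]
}}

```text
clock: 9.3
position: [561.6, 10.5, 42.2]
tool_rot: [0.671, 0.741, -0.0, 0.0]
force: [2.8, -5.2, 0.5]
finger_gap: 0.425
```

>>> {"api": "step_arm", "payload": {
  "rows": [
    [0,0,-1.5,0,0,0,0.3],
    [0,0,0,0,0,0,0.3],
    [0,0,0,0,0,0,0.3]
  ]
}}

```text
clock: 9.55
position: [561.6, 10.5, 40.7]
tool_rot: [0.671, 0.741, -0.0, 0.0]
force: [2.6, -6.4, 1.2]
finger_gap: 0.428
```

>>> {"api": "step_arm", "payload": {
  "rows": [
    [0,0,-1,0,0,0,0.3],
    [0,0,0,0,0,0,0.3],
    [0,0,0,0,0,0,0.3]
  ]
}}

```text
clock: 9.8
position: [561.6, 10.5, 39.7]
tool_rot: [0.671, 0.741, -0.0, 0.0]
force: [1.2, -4.9, 0.4]
finger_gap: 0.422
```

>>> {"api": "step_arm", "payload": {
  "rows": [
    [0,0,-1,0,0,0,0.3],
    [0,0,0,0,0,0,0.3],
    [0,0,0,0,0,0,0.3]
  ]
}}

```text
clock: 10.05
position: [561.6, 10.4, 38.7]
tool_rot: [0.671, 0.741, -0.0, 0.0]
force: [2.4, -5.6, 2.2]
finger_gap: 0.427
```

>>> {"api": "step_arm", "payload": {
  "rows": [
    [0,0,-1,0,0,0,0.3],
    [0,0,0,0,0,0,0.3],
    [0,0,0,0,0,0,0.3]
  ]
}}

```text
clock: 10.3
position: [561.6, 10.4, 37.7]
tool_rot: [0.671, 0.741, -0.0, 0.0]
force: [2.2, -5.8, 0.9]
finger_gap: 0.426
```

```bash
cat > capz.py <<'E'
from h import *
def capz():
  for n in ["scene","wrist","top"]:
    c=r.capture(n);P=wcloud(c) if n=="wrist" else cloud(c)
    L=toclamp(P,(555.5,69.5)); ok=(c["z_map"]>0)&(abs(L[...,0])<18)&(L[...,2]>40)&(L[...,2]<115)
    for lo in range(-72,60,8):
        s=L[ok&(L[...,1]>lo)&(L[...,1]<=lo+8)]
        if len(s)>6: print(n,lo+4,len(s),np.percentile(s[:,2],[10,50,90]).round(1))
capz()
E
python3 capz.py
```

```text
scene -52 27 [69.8 75.7 78.9]
scene -44 51 [69.5 77.1 78.8]
scene -36 75 [45.6 74.2 77.7]
scene -28 81 [46.1 52.  79.6]
scene -20 98 [50.5 67.6 85.7]
scene -12 72 [66.5 89.2 92.7]
scene -4 77 [ 71.2  90.6 101.9]
scene 4 101 [ 75.4  90.7 102.9]
scene 12 106 [ 66.4  89.  101. ]
scene 20 137 [46.4 78.6 89.2]
scene 28 128 [46.3 73.1 79.9]
scene 36 100 [46.2 69.1 71.6]
scene 44 72 [44.1 69.6 72.1]
scene 52 72 [52.6 67.6 71.4]
wrist -68 322 [40.7 82.  82.9]
wrist -60 1135 [78.  79.1 82. ]
wrist -52 1001 [77.3 78.2 79.1]
wrist -44 1046 [76.6 77.5 78.4]
wrist -36 1102 [75.9 76.8 77.7]
wrist -28 1357 [75.4 76.7 78.7]
wrist -20 1569 [80.1 82.8 85.5]
wrist -12 1887 [86.7 89.6 92.1]
wrist -4 2279 [ 89.4  90.6 101.9]
wrist 4 2552 [ 88.9 100.9 102.3]
wrist 12 2507 [ 88.1  89.2 101.5]
wrist 20 2242 [83.7 87.6 90.2]
wrist 28 1801 [74.  78.1 81.7]
wrist 36 1658 [68.2 69.8 72. ]
wrist 44 1819 [68.2 69.5 71.5]
wrist 52 1251 [66.9 69.2 71.7]
top -4 43 [ 83.8  91.5 102.6]
top 4 60 [ 87.5  99.1 102.6]
top 12 58 [ 84.3  89.6 100.9]
top 20 51 [79.9 84.5 88.4]
top 28 55 [71.1 75.  80.2]
top 36 68 [65.  68.8 70.7]
top 44 56 [66.9 69.4 71.7]
```

>>> {"api": "step_arm", "payload": {
  "rows": [
    [0,0,0,0,0,0,0.7],
    [0,0,0,0,0,0,0.7],
    [0,0,0,0,0,0,0.7],
    [0,0,0,0,0,0,0.7],
    [0,0,10,0,0,0,0.7],
    [0,0,20,0,0,0,0.7],
    [0,0,30,0,0,0,0.7],
    [0,0,30,0,0,0,0.7],
    [3,-30,10,0,0,0,0.7],
    [3,-30,0,0,0,0,0.7],
    [0,0,0,0,0,0,0.7],
    [0,0,0,0,0,0,0.7]
  ]
}}

```text
clock: 11.45
position: [567.6, -49.8, 138.8]
tool_rot: [0.672, 0.74, 0.0, 0.0]
force: [-0.7, -0.4, -0.4]
finger_gap: 0.698
```

```bash
cat > nut.py <<'E'
from h import *
def nut(n):
    c=r.capture(n);P=wcloud(c) if n=="wrist" else cloud(c)
    L=toclamp(P,(555.5,69.5)); ok=(c["z_map"]>0)
    for t in ["nut","bolt"]:
        for d in r.trace(n,t)[:1]:
            Q=L[d["mask"]&ok]; Q=Q[(abs(Q[:,0])<18)&(Q[:,1]<-48)&(Q[:,2]>20)&(Q[:,2]<150)]
            print(n,t,round(d["confidence"],2),len(Q),[np.percentile(Q[:,i],[3,50,97]).round(1).tolist() for i in range(3)])
            # polar about pivot
            dy=-(Q[:,1]+47);dz=Q[:,2]-20; 
            for th in ([None]):
                a=np.arctan2(dy,dz);rr=np.hypot(dy,dz);print(" ang",np.percentile(a,[3,50,97]).round(3),"r",np.percentile(rr,[2,50,98]).round(1))
                # best axis: nut points lie at 14 mm off the axis
                from scipy.optimize import least_squares
                s=Q[(rr>76)&(rr<104)] if t=="nut" else Q[(rr<66)&(rr>20)]
                rad=14 if t=="nut" else 5
                def f(p):
                    u=np.array([0,-np.sin(p[0]),np.cos(p[0])]);w=s-[p[1],-47,20];k=w@u
                    return np.linalg.norm(w-np.outer(k,u),axis=1)-rad
                if len(s)>10:
                    o=least_squares(f,[1.0,0],loss="soft_l1");u=np.array([0,-np.sin(o.x[0]),np.cos(o.x[0])]);k=(Q-[0,-47,20])@u
                    print(" fit angle,x0",o.x.round(3),"rms",np.sqrt(np.mean(o.fun**2)).round(2),"along",np.percentile(k,[1,99]).round(1))
    return c
if __name__=="__main__":
    save(nut("wrist"),"w2"); nut("scene"); nut("top")
E
python3 nut.py; python3 capz.py|grep -E "wrist -(36|44|52|60)"
```

```text
wrist nut 0.82 2226 [[-12.9, -0.3, 12.4], [-138.0, -117.4, -100.8], [65.4, 76.0, 85.3]]
 ang [0.827 0.886 1.04 ] r [ 71.4  90.6 105.7]
 fit angle,x0 [ 1.015 -0.368] rms 0.62 along [ 69.9 105.6]
wrist bolt 0.38 4291 [[-15.4, -0.1, 15.3], [-135.6, -101.0, -49.8], [30.1, 75.9, 84.5]]
 ang [0.06  0.867 1.009] r [ 10.1  71.9 105.6]
 fit angle,x0 [0.285 0.816] rms 16.82 along [ 7.4 85.6]
scene nut 0.82 280 [[-3.9, 10.4, 14.6], [-134.9, -118.4, -102.5], [57.9, 72.8, 85.3]]
 ang [0.836 0.921 1.09 ] r [ 72.1  88.8 105.7]
 fit angle,x0 [ 1.015 -0.141] rms 1.08 along [ 71.2 105.8]
scene bolt 0.89 395 [[-2.0, 5.8, 14.5], [-133.1, -110.4, -63.8], [34.1, 67.7, 84.9]]
 ang [0.828 0.93  1.062] r [ 20.2  80.3 105.4]
 fit angle,x0 [ 1.009 -0.115] rms 1.23 along [ 18.2 105.6]
wrist -60 446 [78.2 79.2 81.9]
wrist -52 417 [77.3 78.2 79.1]
wrist -44 453 [76.6 77.5 78.4]
wrist -36 545 [49.1 76.6 77.7]
```

>>> {"api": "step_arm", "payload": {
  "rows": [
    [0,-5.2,-10,0,0,0,0.7],
    [0,0,-30,0,0,0,0.7],
    [0,0,-30,0,0,0,0.7],
    [0,0,-19,0,0,0,0.7],
    [0,0,0,0,0,0,0.7],
    [0,0,0,0,0,0,0.4],
    [0,0,0,0,0,0,0.1],
    [0,0,0,0,0,0,0.1],
    [0,0,0,0,0,0,0.1],
    [0,0,0,0,0,0,0.1],
    [0,0,0,0,0,0,0.1],
    [0,0,0,0,0,0,0.1]
  ],
  "newtons": 12
}}

```text
clock: 13.05
position: [568.1, -54.3, 49.8]
tool_rot: [0.671, 0.741, 0.0, 0.001]
force: [-0.4, 0.1, 2.1]
finger_gap: 0.294
```

>>> {"api": "step_arm", "payload": {
  "rows": [
    [-0.6,5.8,8.1,0,0,0,0.1],
    [-0.6,6,6.9,0,0,0,0.1],
    [-0.7,6.7,6.2,0,0,0,0.1],
    [-0.7,7.2,5.5,0,0,0,0.1],
    [-0.8,7.9,4.8,0,0,0,0.1],
    [0,0,0,0,0,0,0.1],
    [0,0,0,0,0,0,0.1]
  ]
}}

```text
clock: 13.63
position: [564.5, -19.2, 82.0]
tool_rot: [0.671, 0.742, 0.001, 0.0]
force: [0.2, -1.3, 4.3]
finger_gap: 0.293
```

```bash
python3 - <<'E'
from nut import *
nut("scene"); nut("wrist")
E
```

```text
scene nut 0.56 102 [[-7.5, 5.5, 13.0], [-110.3, -79.3, -72.8], [84.8, 96.6, 109.1]]
 ang [0.352 0.399 0.648] r [ 71.7  83.  107.4]
 fit angle,x0 [0.243 7.96 ] rms 8.2 along [ 70.3 101.3]Traceback (most recent call last):
  File "<stdin>", line 2, in <module>
  File "nut.py", line 8, in nut
    print(n,t,round(d["confidence"],2),len(Q),[np.percentile(Q[:,i],[3,50,97]).round(1).tolist() for i in range(3)])
                                               ~~~~~~~~~~~~~^^^^^^^^^^^^^^^^^^
    return _quantile_unchecked(
        a, q, axis, out, overwrite_input, method, keepdims, weights)
    return _ureduce(a,
                    func=_quantile_ureduce_func,
    ...<5 lines>...
                    overwrite_input=overwrite_input,
                    method=method)
    r = func(a, **kwargs)
    result = _quantile(arr,
                       quantiles=q,
    ...<2 lines>...
                       out=out,
                       weights=wgt)
    slices_having_nans = np.isnan(arr[-1, ...])
                                  ~~~^^^^^^^^^
IndexError: index -1 is out of bounds for axis 0 with size 0
```

>>> {"api": "step_arm", "payload": {
  "rows": [
    [-0.8,8.2,4.4,0,0,0,0.1],
    [-0.9,8.6,3.6,0,0,0,0.1],
    [-0.9,8.9,2.3,0,0,0,0.1],
    [-0.9,9,1.4,0,0,0,0.1],
    [-0.5,5,0.3,0,0,0,0.1],
    [0,0,0,0,0,0,0.1],
    [0,0,0,0,0,0,0.1]
  ]
}}

```text
clock: 14.37
position: [560.6, 19.4, 93.2]
tool_rot: [0.671, 0.741, 0.001, 0.0]
force: [0.3, -1.6, 5.7]
finger_gap: 0.295
```

```bash
python3 - <<'E'
from h import *
c=r.capture("scene");save(c,"s3")
cv2.imwrite("pics/s3c.png",cv2.resize(c["color"][220:340,310:470,::-1],(720,540),interpolation=cv2.INTER_CUBIC))
E
```

```text
(no output)
```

View pics/s3c.png

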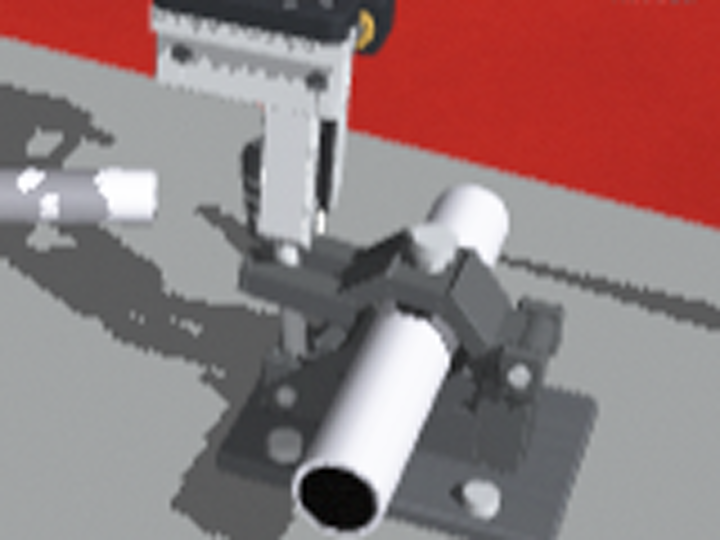

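The bolt (290,320) now stands nearly upright in the fork slot, with the nut above the prongs between the fingers. I'll push the last few mm to the end stop.

>>> {"api": "step_arm", "payload": {
  "rows": [
    [-0.2,2,1,0,0,0,0.1],
    [-0.1,1.5,0.5,0,0,0,0.1],
    [0,0,0,0,0,0,0.1],
    [0,0,0,0,0,0,0.1]
  ]
}}

```text
clock: 14.75
position: [560.2, 22.3, 93.6]
tool_rot: [0.671, 0.741, 0.0, 0.0]
force: [4.0, -3.7, -0.2]
finger_gap: 0.289
```

>>> {"api": "step_arm", "payload": {
  "rows": [
    [-0.1,1,0,0,0,0,0.1],
    [-0.1,1,0,0,0,0,0.1],
    [0,0,0,0,0,0,0.1],
    [0,0,0,0,0,0,0.1]
  ]
}}

```text
clock: 15.08
position: [559.9, 24.4, 93.7]
tool_rot: [0.671, 0.741, 0.0, 0.0]
force: [3.4, -3.0, 0.9]
finger_gap: 0.286
```

>>> {"api": "step_arm", "payload": {
  "rows": [
    [0,0,0,0,0,0,0.6],
    [0,0,0,0,0,0,0.6],
    [0,0,0,0,0,0,0.6],
    [0,0,20,0,0,0,0.6],
    [0,0,30,0,0,0,0.6],
    [0,0,0,0,0,0,0.6],
    [0,0,0,0,0,0,0.6]
  ]
}}

```text
clock: 15.67
position: [560.3, 25.2, 145.6]
tool_rot: [0.671, 0.741, 0.001, 0.001]
force: [0.4, 0.0, -0.1]
finger_gap: 0.597
```

```bash
cat > nut2.py <<'E'
from h import *
for n in ["wrist","scene","top"]:
    c=r.capture(n);P=wcloud(c) if n=="wrist" else cloud(c)
    L=toclamp(P,(555.5,69.5)); ok=(c["z_map"]>0)
    for d in r.trace(n,"nut")[:1]:
        Q=L[d["mask"]&ok];Q=Q[(abs(Q[:,0])<20)&(abs(Q[:,1]+50)<35)&(Q[:,2]>70)&(Q[:,2]<140)]
        if len(Q)<10: continue
        zt=np.percentile(Q[:,2],97);T=Q[Q[:,2]>zt-4]
        A=np.linalg.lstsq(np.c_[T[:,:2],np.ones(len(T))],T[:,2],rcond=None)[0] if len(T)>10 else None
        print(n,round(d["confidence"],2),len(Q),"z",np.percentile(Q[:,2],[2,50,98]).round(1),"top",len(T),"x",np.percentile(T[:,0],[3,97]).round(1),"y",np.percentile(T[:,1],[3,97]).round(1),"ctr",((T.min(0)+T.max(0))/2).round(1),"slope",A)
    if n=="wrist": save(c,"w%d"%(c["eye"][2]*10))
E
python3 nut2.py;python3 capz.py|grep -E "wrist -?(36|28|60|12|20)"
```

```text
wrist 0.68 2505 z [ 93.7 125.1 127.8] top 1543 x [-11.7  11.4] y [-66.8 -43.5] ctr [ -0.2 -55.3 126.5] slope [1.15911881e-04 5.37918536e-02 1.28988377e+02]
scene 0.56 307 z [ 92.2 112.2 127.8] top 67 x [ 0.6 13.5] y [-69.  -44.4] ctr [  6.3 -56.2 126.3] slope [-5.14016473e-02  1.25972403e-02  1.26987614e+02]
top 0.37 18 z [121.4 124.4 128.7] top 9 x [-6.9  0.2] y [-69.  -64.8] ctr [ -3.5 -66.9 126.9] slope None
wrist -60 79 [78.2 79.2 81.5]
wrist -36 489 [76.1 77.1 97.1]
wrist -28 465 [75.4 76.7 78.7]
wrist -20 533 [80.  82.4 85.2]
wrist -12 614 [86.8 89.3 92.2]
wrist 12 798 [ 87.9  89.1 101.3]
wrist 20 730 [83.  87.1 90. ]
wrist 28 658 [74.1 78.  81.2]
wrist 36 601 [68.4 69.9 72.2]
```

>>> {"api": "step_arm", "payload": {
  "rows": [
    [2.4,-24,0,0,0,0,0],
    [2.3,-24,0,0,0,0,0],
    [0,0,0,0,0,0,0],
    [0,0,0,0,0,0,0],
    [0,0,0,0,0,0,0],
    [0,0,0,0,0,0,0],
    [0,0,-18,0,0,0,0],
    [0,0,-18,0,0,0,0],
    [0,0,0,0,0,0,0],
    [-0.5,5,0,0,0,0,0],
    [-0.5,5,0,0,0,0,0],
    [0,0,0,0,0,0,0]
  ]
}}

```text
clock: 17.12
position: [564.0, -12.0, 109.4]
tool_rot: [0.671, 0.742, 0.001, 0.001]
force: [-0.9, 0.1, -1.0]
finger_gap: 0.006
```

>>> {"api": "step_arm", "payload": {
  "rows": [
    [-0.3,3,0,0,0,0,0],
    [-0.3,3,0,0,0,0,0],
    [0,0,0,0,0,0,0],
    [0,0,0,0,0,0,0]
  ]
}}

```text
clock: 17.45
position: [563.3, -7.4, 108.8]
tool_rot: [0.671, 0.741, 0.0, 0.001]
force: [0.6, -2.1, 1.3]
finger_gap: 0.003
```

>>> {"api": "step_arm", "payload": {
  "rows": [
    [-0.2,2,0,0,0,0,0],
    [-0.2,2,0,0,0,0,0],
    [0,0,0,0,0,0,0],
    [0,0,0,0,0,0,0]
  ]
}}

```text
clock: 17.78
position: [562.4, -3.3, 108.0]
tool_rot: [0.671, 0.741, 0.0, 0.0]
force: [0.4, -1.9, 0.9]
finger_gap: 0.003
```

>>> {"api": "step_arm", "payload": {
  "rows": [
    [-0.2,2,0,0,0,0,0],
    [0,0,0,0,0,0,0],
    [0,0,0,0,0,0,0]
  ]
}}

```text
clock: 18.03
position: [562.1, -1.1, 107.8]
tool_rot: [0.671, 0.741, 0.0, -0.0]
force: [0.8, -1.9, 2.5]
finger_gap: 0.006
```

>>> {"api": "step_arm", "payload": {
  "rows": [
    [-0.2,2,0,0,0,0,0],
    [0,0,0,0,0,0,0],
    [0,0,0,0,0,0,0]
  ]
}}

```text
clock: 18.28
position: [561.9, 0.8, 107.9]
tool_rot: [0.671, 0.741, 0.0, -0.0]
force: [1.1, -2.1, 1.5]
finger_gap: 0.007
```

>>> {"api": "step_arm", "payload": {
  "rows": [
    [-0.1,1,0,0,0,0,0],
    [0,0,0,0,0,0,0],
    [0,0,0,0,0,0,0]
  ]
}}

```text
clock: 18.53
position: [561.9, 1.0, 107.9]
tool_rot: [0.671, 0.741, -0.0, 0.001]
force: [0.9, -4.6, 2.1]
finger_gap: 0.002
```

>>> {"api": "step_arm", "payload": {
  "rows": [
    [-0.1,1,0,0,0,0,0],
    [0,0,0,0,0,0,0],
    [0,0,0,0,0,0,0]
  ]
}}

```text
clock: 18.78
position: [561.9, 1.0, 107.9]
tool_rot: [0.672, 0.741, -0.001, 0.001]
force: [0.1, -8.0, 2.1]
finger_gap: 0.005
```

>>> {"api": "step_arm", "payload": {
  "rows": [
    [0.5,-5,0,0,0,0,0],
    [1,-10,0,0,0,0,0],
    [0,0,25,0,0,0,0],
    [0,0,30,0,0,0,0],
    [0,0,0,0,0,0,0],
    [0,0,0,0,0,0,0]
  ]
}}

```text
clock: 19.28
position: [564.2, -12.1, 164.7]
tool_rot: [0.671, 0.741, 0.002, 0.001]
force: [0.1, -0.2, -0.3]
finger_gap: 0.006
```

```bash
python3 nut2.py; python3 -c "
import cv2;from h import *
c=r.capture('wrist');cv2.imwrite('pics/w5.png',cv2.resize(c['color'][150:390,180:460,::-1],(700,600)))"
```

```text
wrist 0.75 1915 z [102.2 126.5 128.1] top 1669 x [-12.2  11.6] y [-56.4 -32.7] ctr [-1.000e-01 -4.460e+01  1.265e+02] slope [-1.95632206e-03 -9.14200519e-03  1.26104413e+02]
```

View pics/w5.png

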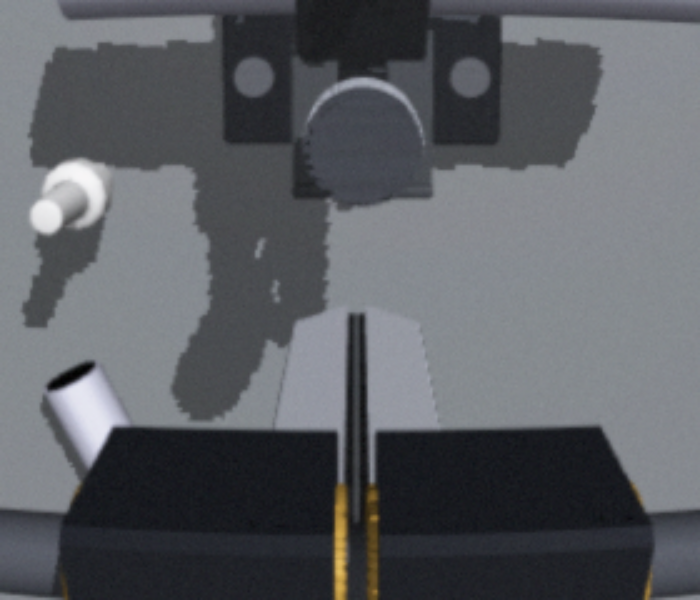

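The nut (365,140) stands upright over the slot between the prongs, and its top is level at z≈126. Next I'll go above its centre and press down in stages.

>>> {"api": "step_arm", "payload": {
  "rows": [
    [-2,18,0,0,0,0,0],
    [-2.1,18.3,0,0,0,0,0],
    [0,0,-15,0,0,0,0],
    [0,0,-15,0,0,0,0],
    [0,0,0,0,0,0,0],
    [0,0,0,0,0,0,0]
  ]
}}

```text
clock: 20.13
position: [558.1, 24.1, 131.5]
tool_rot: [0.671, 0.741, -0.001, -0.001]
force: [-0.3, 0.7, 0.2]
finger_gap: 0.003
```

>>> {"api": "step_arm", "payload": {
  "rows": [
    [0,0,-3,0,0,0,0],
    [0,0,-2,0,0,0,0],
    [0,0,-2,0,0,0,0],
    [0,0,0,0,0,0,0],
    [0,0,0,0,0,0,0]
  ]
}}

```text
clock: 20.55
position: [559.8, 23.8, 127.2]
tool_rot: [0.671, 0.741, 0.001, 0.001]
force: [-0.1, -0.2, 3.2]
finger_gap: 0.008
```

>>> {"api": "step_arm", "payload": {
  "rows": [
    [0,0,-1,0,0,0,0],
    [0,0,-1,0,0,0,0],
    [0,0,0,0,0,0,0],
    [0,0,0,0,0,0,0]
  ]
}}

```text
clock: 20.88
position: [560.0, 23.8, 126.2]
tool_rot: [0.671, 0.741, 0.001, 0.001]
force: [-0.6, 0.3, 7.3]
finger_gap: 0.005
```

>>> {"api": "step_arm", "payload": {
  "rows": [
    [0,0,-1,0,0,0,0],
    [0,0,-1,0,0,0,0],
    [0,0,0,0,0,0,0],
    [0,0,0,0,0,0,0]
  ]
}}

```text
clock: 21.22
position: [560.0, 23.8, 124.3]
tool_rot: [0.671, 0.741, 0.001, 0.001]
force: [-1.6, -0.1, 6.9]
finger_gap: 0.003
```

>>> {"api": "step_arm", "payload": {
  "rows": [
    [0,0,-1,0,0,0,0],
    [0,0,-1,0,0,0,0],
    [0,0,0,0,0,0,0],
    [0,0,0,0,0,0,0]
  ]
}}

```text
clock: 21.55
position: [560.0, 23.8, 122.3]
tool_rot: [0.671, 0.741, 0.001, 0.001]
force: [-1.8, 0.4, 7.1]
finger_gap: 0.007
```

>>> {"api": "step_arm", "payload": {
  "rows": [
    [0,0,-1,0,0,0,0],
    [0,0,-1,0,0,0,0],
    [0,0,-1,0,0,0,0],
    [0,0,-1,0,0,0,0],
    [0,0,0,0,0,0,0],
    [0,0,0,0,0,0,0]
  ]
}}

```text
clock: 22.05
position: [560.0, 23.8, 118.3]
tool_rot: [0.671, 0.741, 0.001, 0.001]
force: [-1.3, 0.2, 8.1]
finger_gap: 0.005
```

>>> {"api": "step_arm", "payload": {
  "rows": [
    [0,0,-1,0,0,0,0],
    [0,0,-1,0,0,0,0],
    [0,0,0,0,0,0,0],
    [0,0,0,0,0,0,0]
  ]
}}

```text
clock: 22.38
position: [559.9, 23.8, 116.2]
tool_rot: [0.671, 0.741, 0.001, 0.001]
force: [-1.4, 0.4, 7.7]
finger_gap: 0.006
```

>>> {"api": "step_arm", "payload": {
  "rows": [
    [0,0,-1,0,0,0,0],
    [0,0,0,0,0,0,0],
    [0,0,0,0,0,0,0]
  ]
}}

```text
clock: 22.63
position: [560.0, 23.8, 115.3]
tool_rot: [0.671, 0.741, 0.001, 0.001]
force: [-2.0, 0.4, 8.5]
finger_gap: 0.001
```

>>> {"api": "step_arm", "payload": {
  "rows": [
    [0,0,-1,0,0,0,0],
    [0,0,0,0,0,0,0],
    [0,0,0,0,0,0,0]
  ]
}}

```text
clock: 22.88
position: [560.0, 23.8, 114.4]
tool_rot: [0.671, 0.741, 0.001, 0.001]
force: [-2.5, -0.2, 7.5]
finger_gap: 0.005
```

>>> {"api": "step_arm", "payload": {
  "rows": [
    [0,0,-1,0,0,0,0],
    [0,0,0,0,0,0,0],
    [0,0,0,0,0,0,0]
  ]
}}

```text
clock: 23.13
position: [560.0, 23.8, 113.4]
tool_rot: [0.671, 0.741, 0.001, 0.001]
force: [-1.2, 0.3, 8.5]
finger_gap: 0.002
```

>>> {"api": "step_arm", "payload": {
  "rows": [
    [0,0,-1,0,0,0,0],
    [0,0,0,0,0,0,0],
    [0,0,0,0,0,0,0]
  ]
}}

```text
clock: 23.38
position: [560.0, 23.8, 112.4]
tool_rot: [0.671, 0.741, 0.001, 0.001]
force: [-1.7, -0.6, 8.2]
finger_gap: 0.006
```

>>> {"api": "step_arm", "payload": {
  "rows": [
    [0,0,-1,0,0,0,0],
    [0,0,0,0,0,0,0],
    [0,0,0,0,0,0,0]
  ]
}}

```text
clock: 23.63
position: [560.0, 23.8, 111.4]
tool_rot: [0.671, 0.741, 0.001, 0.001]
force: [-2.6, 0.4, 8.2]
finger_gap: 0.006
```

>>> {"api": "step_arm", "payload": {
  "rows": [
    [0,0,-1,0,0,0,0],
    [0,0,0,0,0,0,0],
    [0,0,0,0,0,0,0]
  ]
}}

```text
clock: 23.88
position: [560.0, 23.8, 110.4]
tool_rot: [0.671, 0.741, 0.001, 0.001]
force: [-1.4, -0.2, 8.0]
finger_gap: 0.008
```

>>> {"api": "step_arm", "payload": {
  "rows": [
    [0,0,-1,0,0,0,0],
    [0,0,0,0,0,0,0],
    [0,0,0,0,0,0,0]
  ]
}}

```text
clock: 24.13
position: [560.0, 23.8, 109.8]
tool_rot: [0.671, 0.741, 0.001, 0.001]
force: [-2.3, -0.3, 9.1]
finger_gap: 0.001
```

```bash
python3 capz.py|grep -E "(wrist|scene) -?(36|28|60|68|12|20|44|52|4) "; python3 -c "
import cv2;from h import *
c=r.capture('scene');cv2.imwrite('pics/s5.png',cv2.resize(c['color'][220:340,310:470,::-1],(720,540),interpolation=cv2.INTER_CUBIC))"
```

```text
scene -68 33 [65.8 75.2 77.2]
scene -60 40 [ 73.2  74.9 105.7]
scene -52 90 [ 73.5  93.2 109.7]
scene -44 127 [ 45.9  90.3 109.8]
scene -36 167 [ 50.3  87.7 109.3]
scene -28 75 [44.4 72.6 79.7]
scene -20 96 [48.9 65.4 83.5]
scene -12 62 [65.  88.  89.9]
scene -4 76 [ 72.5  88.3 100.1]
scene 4 92 [ 74.4  89.7 100. ]
scene 12 98 [67.3 87.3 95.2]
scene 20 143 [46.7 78.9 86.4]
scene 28 121 [46.4 71.7 78. ]
scene 36 95 [45.2 68.3 70.8]
scene 44 79 [43.8 69.6 72. ]
scene 52 66 [51.6 67.9 71.8]
wrist -60 38 [72.4 73.3 74.3]
wrist -52 62 [72.5 73.2 74.1]
wrist -44 180 [ 72.1  72.9 101. ]
wrist -36 1217 [ 72.3 100.1 109.7]
wrist -28 954 [ 71.9  75.  101.8]
wrist -20 657 [77.2 80.1 83.2]
wrist -12 828 [84.8 87.7 89.5]
wrist -4 829 [86.7 87.8 99.9]
wrist 4 1002 [86.5 98.3 99.9]
wrist 12 1029 [86.3 87.4 98.9]
wrist 20 985 [80.7 84.4 87.7]
wrist 28 876 [72.3 76.  79.1]
wrist 36 743 [67.9 69.2 70.9]
wrist 44 849 [68.1 69.3 71.4]
wrist 52 669 [65.4 68.9 71.6]
```

View pics/s5.png

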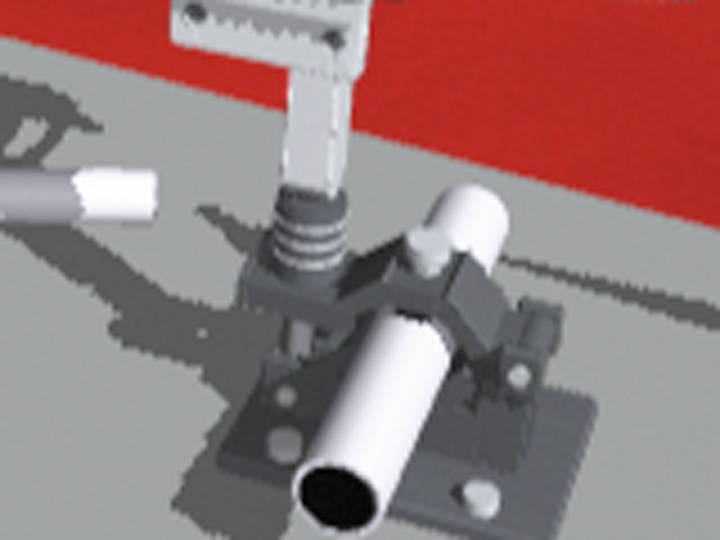

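The nut (310,225) sits on the prongs. The cap had stopped a few mm short of the tube and is now riding down under the nut, with the fork top going from z 77 to 73. I'll continue until the force rises.

>>> {"api": "step_arm", "payload": {
  "rows": [
    [0,0,-1,0,0,0,0],
    [0,0,0,0,0,0,0],
    [0,0,0,0,0,0,0]
  ]
}}

```text
clock: 24.58
position: [560.1, 23.8, 109.6]
tool_rot: [0.671, 0.741, 0.001, 0.002]
force: [-3.1, -1.3, 11.8]
finger_gap: 0.004
```

>>> {"api": "step_arm", "payload": {
  "rows": [
    [0,0,-1,0,0,0,0],
    [0,0,0,0,0,0,0],
    [0,0,0,0,0,0,0]
  ]
}}

```text
clock: 24.83
position: [560.2, 23.8, 109.4]
tool_rot: [0.671, 0.741, 0.001, 0.002]
force: [-4.9, 0.7, 14.6]
finger_gap: 0.003
```

>>> {"api": "step_arm", "payload": {
  "rows": [
    [0,0,-1,0,0,0,0],
    [0,0,0,0,0,0,0],
    [0,0,0,0,0,0,0]
  ]
}}

```text
clock: 25.08
position: [560.2, 23.8, 109.2]
tool_rot: [0.671, 0.741, 0.002, 0.002]
force: [-5.9, -0.5, 17.2]
finger_gap: 0.005
```

>>> {"api": "step_arm", "payload": {
  "rows": [
    [-0.7,0,-0.3,0,0,0,0],
    [0,0,0,0,0,0,0],
    [0,0,0,0,0,0,0],
    [0,0,0,0,0,0,0]
  ]
}}

```text
clock: 25.42
position: [560.1, 23.8, 109.2]
tool_rot: [0.671, 0.741, 0.002, 0.003]
force: [-4.7, 0.6, 17.5]
finger_gap: 0.005
```

```bash
python3 -c "
from plant import r
print(r.read_state()['force'],r.read_state()['position'])"
```

```text
[-4.66848804  0.62609839 17.46273663] [560.13468847  23.8156304  109.1767705 ]
```

>>> {"api": "step_arm", "payload": {
  "rows": [
    [-0.3,0,-0.2,0,0,0,0],
    [0,0,0,0,0,0,0],
    [0,0,0,0,0,0,0]
  ]
}}

```text
clock: 25.67
position: [560.1, 23.8, 109.2]
tool_rot: [0.671, 0.741, 0.002, 0.003]
force: [-3.9, 0.9, 18.3]
finger_gap: 0.006
```

>>> {"api": "step_arm", "payload": {
  "rows": [
    [0,0,2,0,0,0,0],
    [0,0,2,0,0,0,0],
    [0,0,4,0,0,0,0],
    [0,0,12,0,0,0,0],
    [0,0,30,0,0,0,0],
    [0,0,30,0,0,0,0],
    [4,-35,10,0,0,0,0],
    [4,-35,0,0,0,0,0],
    [0,0,0,0,0,0,0],
    [0,0,0,0,0,0,0]
  ]
}}

```text
clock: 26.5
position: [566.0, -47.3, 193.3]
tool_rot: [0.672, 0.74, -0.0, -0.0]
force: [0.1, -0.3, -0.5]
finger_gap: 0.004
```

```bash
python3 nut2.py; python3 capz.py|grep -E "(wrist) -?(36|28|60|68|12|20|44|52|4) "; python3 -c "
import cv2;from h import *
c=r.capture('scene');cv2.imwrite('pics/s6.png',cv2.resize(c['color'][200:390,300:500,::-1],(600,570),interpolation=cv2.INTER_CUBIC))
P=cloud(c);
for t in ['socket','plug','tube','spanner']:
  for d in r.trace('scene',t)[:2]: print(t,d['confidence'],np.median(P[d['mask']&(c['z_map']>0)],0).round())"
```

```text
wrist 0.61 1239 z [100.6 108.4 110. ] top 1167 x [-12.   11.9] y [-56.3 -32.8] ctr [ -0.4 -44.8 108.3] slope [-4.31155971e-04 -5.92230402e-03  1.08036488e+02]
scene 0.8 359 z [ 74.2  97.2 110.2] top 109 x [-10.7  13.5] y [-56.6 -33.6] ctr [  1.5 -45.5 109.1] slope [-3.82987567e-02 -3.30668508e-03  1.08778615e+02]
top 0.65 175 z [ 74.  107.6 111.3] top 104 x [-10.7  11.3] y [-55.7 -34.6] ctr [  0.4 -45.7 110.1] slope [2.42914206e-02 1.70432513e-03 1.08856113e+02]
wrist -68 125 [74.8 75.9 76.8]
wrist -60 323 [ 72.   73.1 107. ]
wrist -52 467 [ 72.9 108.2 109.3]
wrist -44 488 [ 73.9 108.3 109.3]
wrist -36 467 [ 71.9 107.7 109.2]
wrist -28 427 [71.4 73.3 76.4]
wrist -20 504 [76.9 80.  83. ]
wrist -12 496 [84.3 87.1 89. ]
wrist -4 540 [86.4 87.6 99.6]
wrist 4 483 [86.4 98.  99.8]
wrist 12 411 [86.1 87.5 98.7]
wrist 20 370 [80.6 84.1 87.8]
wrist 28 315 [72.4 75.5 79.4]
wrist 36 382 [64.3 69.2 71.1]
wrist 44 413 [67.8 69.4 71.6]
wrist 52 303 [65.3 69.1 71.6]
socket 0.83 [690. 155.  24.]
socket 0.3 [ 506. -372.    7.]
tube 0.86 [ 502. -161.   20.]
tube 0.64 [623.  79.  68.]
spanner 0.6 [ 511. -362.    7.]
```

View pics/s6.png

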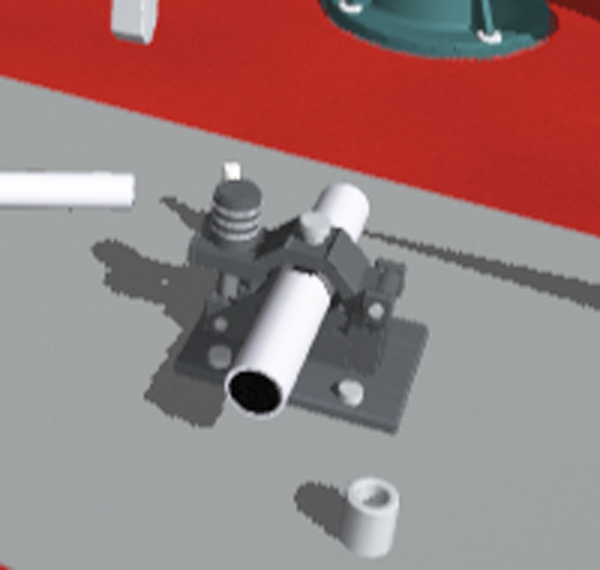

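The nut (237,215) sits on the fork with the bolt upright. The cap's pad is on the tube, the tube lies in its groove, and the socket and plug stand where they were. The robot is clear, so I'll hand in.

```bash
python3 -c "
from plant import r
print(r.close_job())"
```

```text
the job is handed in; nothing more can be done
None
```

The clamp is closed: the cap holds the tube, the bolt stands upright in the slot, and the nut is pressed down on the fork. I released it and handed the job in at about 27 s. One part of the sequence did not go exactly as asked.

- **Cap:** I swung it over by its fork, but the low-force grip slipped near the end. It stopped at an angle of about 0.09 rad, a few mm short of the tube, and I didn't notice. It only reached the tube later, when the nut carried it down. So at the moment the bolt went into the slot, the cap was nearly but not fully on the tube.
- **Bolt:** Swinging it by the nut also slipped near the end, leaving it about 0.06 rad short. I then pushed it to its end stop with closed fingers, using about 8 N.
- **Nut:** I pressed it straight down. It slid at about 8 N, the cap met the tube, and I ended at 18.3 N downward (about 18.7 N in total, under the 22 N limit).

**Last checks, with the robot clear:**
- The nut's top is level at z ≈ 108–109 mm, where the press left it, with the fork top at about 73 mm under the nut.
- The tube is in its groove.
- The socket reads the same position as at the start.
- The spanner reads within several mm of its start position, about the scatter of that measurement; nothing came near it.
- The plug was not detected in the last scene view. The picture shows it standing in place behind the nut.

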